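Build up a belt tensioner in its assembly fixture

TASK

Build up the belt tensioner arm that is clamped in the grey fixture. On the thin idler post stack the thrust ring, then the grooved pulley, then the end cap; on the thick pivot post put the flanged bush and then the plain collar on top of it. Every part sits level and fully home on the one below, flanges downward as they lie now, and the dial comparator and the yellow bin of castings are not pushed out of place.

Things in the scene. Friction and masses are not known exactly. Their poses are not given: they have to be found in the camera images.
- idler_seat (a point): Seat of the idler post: centre of the flat machined seat at the foot of the THIN post, where the post's axis meets it, 26 mm above the bench; z up along the post. The post is a steel pin 15 mm in diameter standing 42 mm above the seat, its last 10 mm tapering to 7 mm. It is fixed to the tensioner arm (dark steel plate) in the grey fixture (100 x 190 mm), which is fixed to the bench and stands at any yaw. Round the post, out to 31 mm, nothing rises above the seat.
- pivot_seat (a point): Seat of the pivot post: centre of the flat machined seat at the foot of the THICK post, 26 mm above the bench; z up along the post. The post is 25 mm in diameter and stands 44 mm above the seat, its last 10 mm tapering to 15 mm. The two posts stand on the same arm, 110 mm apart, at either end of the fixture; nothing on the fixture but the posts rises above the seats.
- ring_c (a point): Centre (half-way up) of the thrust ring: flat steel ring lying on the bench, outer diameter 46 mm, bore 20 mm right through, 8 mm thick; z up. Of the flat rings, the one with the small bore. All five parts lie on the bench in two rows that run away from the robot, one on either side of the fixture, at least 85 mm apart from centre to centre. About 80 g.
- pulley_c (a point): Centre of the grooved pulley: aluminium wheel lying flat, diameter 62 mm over both rims, 20 mm high, bore 20 mm right through; each rim is 4 to 5 mm high, with a V groove 24 mm in radius between them. About 160 g. The largest of the loose parts.
- cap_c (a point): Centre (half-way up) of the end cap: steel, closed on top, 24 mm high; flange at the bottom 42 mm in diameter and 5 mm thick, round crown above it 32 mm in diameter with a bevelled top edge (the last 4 mm). A blind hole 20 mm in diameter and 18 mm deep opens downward. It lies flange down. About 110 g.
- bush_c (a point): Centre (half-way up) of the flanged bush: steel tube 36 mm outside, bore 30 mm right through, 26 mm high, with a flange at its bottom 50 mm in diameter and 5 mm thick. It stands flange down. About 100 g.
- collar_c (a point): Centre (half-way up) of the plain collar: steel ring, outer diameter 44 mm, bore 30 mm right through, 14 mm high; a small dark set screw in its side. It lies flat; either face may go down. About 80 g.
- comparator: Bystander: dial comparator, a grey iron base 100 x 130 x 26 mm with a steel column and a black dial gauge, 191 mm high, 2.2 kg, loose on the bench at the far left. Origin at the centre of its underside, z up. Leave it alone.
- bin: Bystander: yellow open-fronted picking bin 135 x 105 mm, 70 mm high, part full of small castings, 0.7 kg, loose on the bench at the far right. Origin at the centre of its underside, z up. Leave it alone.
Not all that is in view belongs to the job. What is shaped like the part that bears bush_c but black, pink or turquoise is not meant.

How it is judged:
By the outcome, as a careful person would: the job done as asked, in the order asked, and still so for the second after the job is handed in, with the robot touching nothing.
It also fails if it takes over 131 s, if anything falls off the work surface, if the arm or the gripper's body presses on something with over 40 N, if the wrist force passes 120 N, or if a joint passes its speed limit or range.

ROBOT

A 6-joint arm with a two-finger parallel gripper is mounted at the origin on the work surface. World frame = base frame: x ahead of the robot, y to its left, z up, the work surface at z = 0. Lengths are in m, angles in rad, forces in N, time in s.
With the tool pointing down it reaches from about 0.35 to 0.85 m from the base axis. Payload 8.1 kg.
Tool frame: the origin (TCP) lies midway between the tips of the shut fingers; the grasp point (between the pads) lies 19 mm behind it; z points along the fingers, y is the line along which they close (so a half turn about z gives the same grasp; the last joint's range is limited). The gripper opens to 93 mm and grips with 3 to 60 N. Pads are 15 mm wide; open, the fingers measure 128 mm over their backs; the gripper's body (75 mm by 188 mm) begins 65 mm behind the grasp point.
Start: joints at [1.209, 0.13, 1.488, -0, 1.523, -0.085], TCP at [0.164, 0.577, 0.219] pointing down, gripper open.
Joint ranges: [-2.96, 2.96], [-0.89, 2.26], [0.02, 2.5], [-1.34, 4.48], [0, 2.73], [-2.66, 2.66]. Speed limits (rad/s): [2.39, 2.39, 2.79, 3.14, 3.14, 3.14].

INTERFACE

Orientations are given as a rotation vector (axis times angle).
In Python, from plant import read_state, read_camera, get_calibration, close_job gives the robot as it stands.
- The arm moves only by the shell command python3 -m crank 'ROWS' [FORCE]. ROWS is JSON, a list that holds one entry, the list of rows, each a list of 7 numbers: the gripper's target within -1 to 1 (fully open at 1, half-way at 0, shut at -1), then the shift along the tool's x, y, z as a fraction of full scale, then the turn, a rotation vector about the tool's x, y, z as a fraction of full scale. In form: [[[grip, x, y, z, rx, ry, rz], ...]]. A call has exactly 5 rows; each row is the pose to reach, as a shift and turn from the pose commanded when the call began, along the tool's axes at that moment; what a row does not reach only later rows make up. Full scale, the value 1, is 0.5 m for a shift and 90 degrees for a turn. A row lasts 1/8 s, in which the tool goes at most 62.5 mm and 10.7 degrees, less where a joint would pass 70% of its speed; a pose out of reach is approached as far as the arm can. A call with a number of a shift or a turn outside -1 to 1 is refused whole. A call with a gripper value outside its range is refused whole. The fingers move at their own pace and stop on an object; FORCE is the grip in N (left out, the last holds). Time passes only in rows, so rows that repeat a pose let the fingers close, or fill a call up. It gives the time, the measured TCP pose, the force, the opening and the grip force at its end, in the units of the state.
- read_state(): the state, without advancing time (a new reading comes with each control period).
- read_camera(name): name is "scene" or "top" or "wrist"; returns the picture (480x640x3 uint8, red, green, blue); there is no depth.
- get_calibration(name): a dict with "fx", "fy", "cx", "cy" (pixels), "dist_coeffs" ([k1, k2, p1, p2, k3] as OpenCV has them; the pictures are not rectified), "eye" and "orientation" of the camera in the world; the wrist camera has in their place "mount" (4x4, takes a point from camera to tool coordinates, whose origin is the TCP and whose axes are the flange's). Camera axes: x right, y down, z forward; pixel columns grow to the right and rows downward; lengths in m; the calibration is good to about 2 mm. A picture is of the moment at which its call begins: read the wrist's pose just before it. get_calibration takes no time and is no camera call.
- close_job(): hands the job in; it is judged then, once.
The state is a dict: "t": time; "q": joint angles; "dq": joint speeds; "joint_torque": joint torques, N m; "tool_pos": TCP position; "orientation": TCP orientation; "force": force on the tool from outside, world axes, zero at the start; "wrist_torque": the same for the moment, N m; "opening": finger opening in m; "gripper_force": force on a finger pad.
Only numpy, scipy, OpenCV 4.12 (cv2) and the standard library are available. Lean on these libraries where they do the work, as an engineer would, in place of code of your own. Each camera call takes 0.05 s, during which the arm holds its last target. There are 200 camera calls.

## Working session

There is one attempt and no reset: what is moved stays moved. The work goes in short steps, Python scripts to look and compute and a shell command to move; the robot and the scene stay as the last step left them, time stands still between calls to the robot, and variables do not carry over. Pictures are saved under pics/ and viewed, at most 14 in all, crops included, and the job is handed in when it is done.

```bash
ls; mkdir -p pics
python3 - <<'E'
from plant import *
import cv2
s=read_state();print(s)
for n in("scene","top","wrist"):
    print(n,get_calibration(n))
    cv2.imwrite(f"pics/{n}0.png",read_camera(n)[:,:,::-1])
E
```

```text
pics
{'t': 0.0, 'q': array([ 1.20859728e+00,  1.31146238e-01,  1.48923045e+00, -1.04271867e-05,
        1.52300913e+00, -8.53935310e-02]), 'dq': array([-0.00148991,  0.00010955,  0.00045191, -0.00025438, -0.00193886,
       -0.00036744]), 'joint_torque': array([ 3.01371847e-04, -5.59804308e+01, -4.91767430e+01,  7.67102279e-02,
        3.50029359e-02, -1.51207119e-04]), 'tool_pos': array([0.16375271, 0.57664789, 0.21762318]), 'orientation': array([-4.33363813e-01, -3.11116636e+00,  2.74973412e-03]), 'force': array([-0.24695385, -0.44401315, -0.22546827]), 'wrist_torque': array([-0.00136111, -0.04906026, -0.0079438 ]), 'gripper_force': 0.0, 'opening': 0.0929175897691446}
scene {'fx': 485.2989563158241, 'fy': 485.2989563158241, 'cx': 322.11833854422787, 'cy': 238.44407284224312, 'dist_coeffs': array([0.01238824, 0.        , 0.        , 0.        , 0.        ]), 'eye': array([ 0.84602434, -0.55724516,  0.74956086]), 'orientation': array([-2.34025865, -0.67301636,  0.24662296])}
top {'fx': 537.235116845983, 'fy': 537.235116845983, 'cx': 319.99773124822826, 'cy': 240.7825659270521, 'dist_coeffs': array([-0.09823312,  0.        ,  0.        ,  0.        ,  0.        ]), 'eye': array([ 0.40463889, -0.05496379,  1.26726727]), 'orientation': array([-2.17523625,  2.15344917, -0.07212057])}
wrist {'fx': 366.36237173165784, 'fy': 366.36237173165784, 'cx': 334.3880625474375, 'cy': 238.9311352102597, 'dist_coeffs': array([-0.07609862,  0.        ,  0.        ,  0.        ,  0.        ]), 'mount': array([[ 3.62790422e-04, -9.56264618e-01, -2.92502732e-01,
         8.16742363e-02],
       [ 9.99999667e-01,  1.33073065e-04,  8.05247992e-04,
         3.56966551e-04],
       [-7.31105928e-04, -2.92502927e-01,  9.56264348e-01,
        -1.66282528e-01],
       [ 0.00000000e+00,  0.00000000e+00,  0.00000000e+00,
         1.00000000e+00]])}
```

View pics/top0.png

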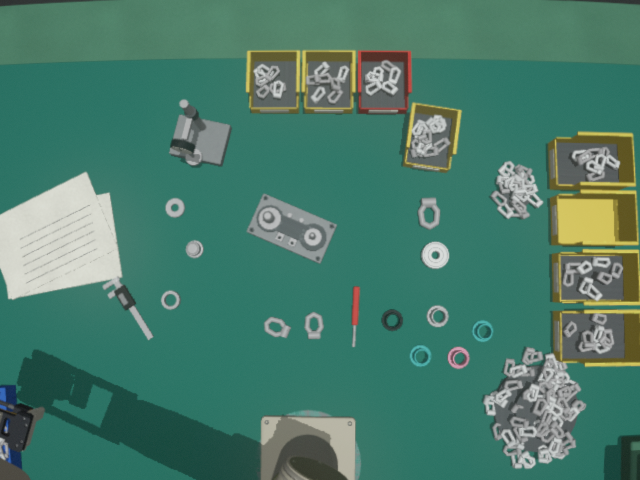

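View pics/scene0.png

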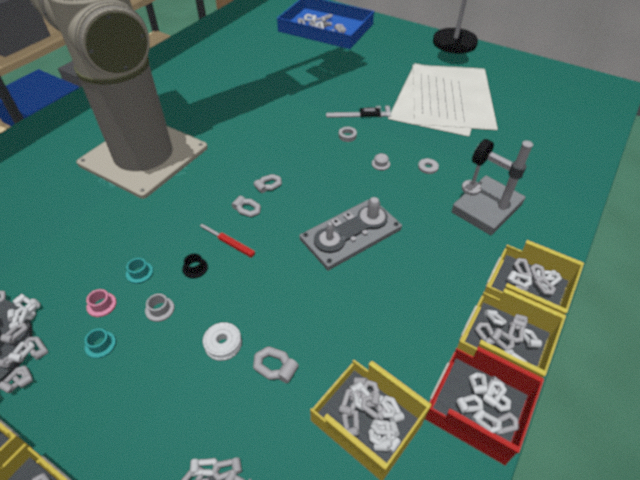

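The top picture shows, in the left row, the ring at (175,207), the cap at (194,249) and the collar at (170,300). In the right row are the pulley at (435,255) and the bush candidates: steel (438,316), black (392,320), pink (458,357), turquoise (420,356) and (483,331). The steel one fits the description. The thick post seems to be the left one (268,216), the thin one (312,237). I'll confirm this in a crop.

```bash
cat > h.py <<'E'
from plant import *
import numpy as np, cv2
from scipy.spatial.transform import Rotation as R
def ray(n,uv,st=None):
    c=get_calibration(n);K=np.array([[c['fx'],0,c['cx']],[0,c['fy'],c['cy']],[0,0,1.]])
    p=cv2.undistortPoints(np.array([[uv]],float),K,c['dist_coeffs'])[0,0]
    d=np.array([p[0],p[1],1.])
    if n=='wrist':
        st=st or read_state();T=np.eye(4);T[:3,:3]=R.from_rotvec(st['orientation']).as_matrix();T[:3,3]=st['tool_pos']
        M=T@c['mount'];return M[:3,3],M[:3,:3]@d
    return c['eye'],R.from_rotvec(c['orientation']).as_matrix()@d
def w(n,uv,z,st=None):
    o,d=ray(n,uv,st);return o+d*(z-o[2])/d[2]
def go(x,y,z,yaw=None,closeyaw=None):
    """print row fractions to get TCP to x,y,z with tool down and tool y axis along angle closeyaw(world)"""
    s=read_state();A=R.from_rotvec(s['orientation'])
    sh=A.inv().apply(np.array([x,y,z])-s['tool_pos'])/0.5
    yv=A.apply([0,1,0]);cy=np.arctan2(yv[1],yv[0])
    if closeyaw is None: closeyaw=cy
    d=(closeyaw-cy+np.pi/2)%np.pi-np.pi/2; c=cy+d
    yy=np.array([np.cos(c),np.sin(c),0]);zz=np.array([0,0,-1.]);xx=np.cross(yy,zz)
    B=R.from_matrix(np.c_[xx,yy,zz])
    print('shift',sh.round(4),'turn',((A.inv()*B).as_rotvec()/(np.pi/2)).round(4),'deg',np.degrees(d).round(1),'cy',np.degrees(cy).round(1))
E
python3 - <<'E'
from h import *
for n,uv,z in [('ring',(175,207),.008),('cap',(194,249),.024),('collar',(170,300),.014),('pulley',(435,255),.02),('bush',(438,316),.026),('pivot',(268,216),.07),('idler',(312,237),.068)]:
    print(n,w('top',uv,z).round(3))
print(w('scene',(374,201),.07),w('scene',(329,228),.068))
a=cv2.imread('pics/top0.png')
b=cv2.resize(a[170:370,140:340],(600,600),interpolation=cv2.INTER_CUBIC)
cv2.imwrite('pics/c1.png',b)
b=cv2.resize(a[230:380,375:500],(500,600),interpolation=cv2.INTER_CUBIC);cv2.imwrite('pics/c2.png',b)
print(R.from_rotvec(read_state()['orientation']).as_matrix().round(3))
E
```

```text
ring [0.596 0.324 0.008]
cap [0.494 0.27  0.024]
collar [0.374 0.327 0.014]
pulley [ 0.486 -0.293  0.02 ]
bush [ 0.345 -0.298  0.026]
pivot [0.567 0.091 0.07 ]
idler [ 0.521 -0.008  0.068]
[0.5675471  0.09217017 0.07      ] [ 0.52869182 -0.01697523  0.068     ]
[[-0.962  0.273 -0.001]
 [ 0.273  0.962 -0.001]
 [ 0.    -0.001 -1.   ]]
```

View pics/c1.png

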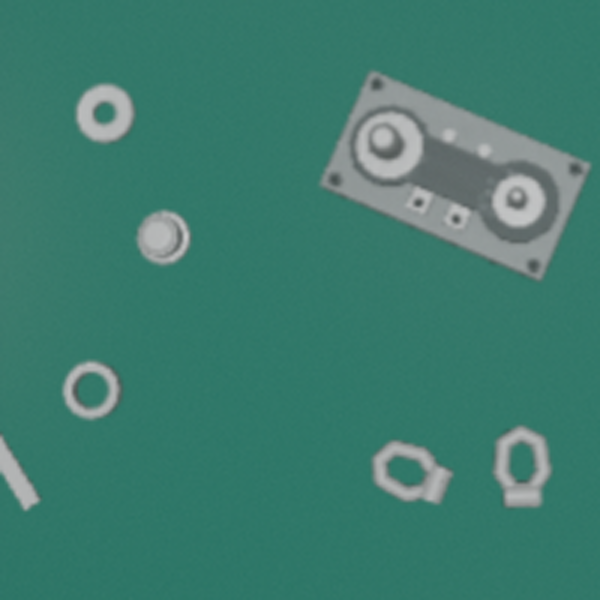

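View pics/c2.png

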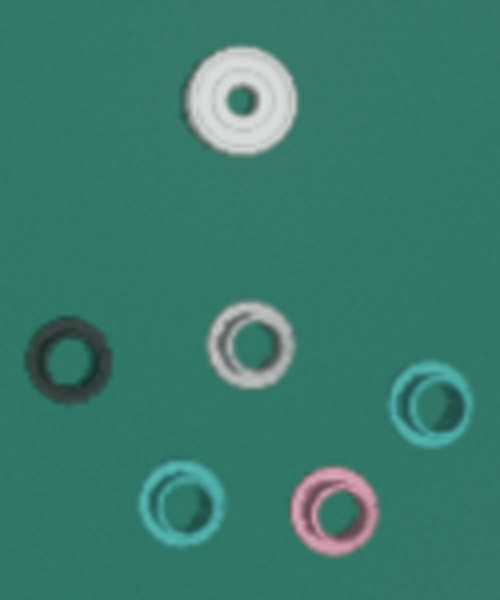

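The crops confirm it. The thick post tip is at (268,216) and the thin one at (312,236). The ring with the small bore is at (175,208), the cap at (193,249), the collar with its wide bore at (171,300), the pulley at (435,255) and the steel bush at (438,316).

Run:
```python
from h import *
go(.544,.045,.25,closeyaw=np.pi/2)
```

```text
shift [-1.0221 -0.8153 -0.0633] turn [-0.0009 -0.0002 -0.1762] deg 15.9 cy 74.1
```

```bash
python3 -m crank '[[[1,-0.08,-0.06,-0.01,0,0,-0.06],[1,-0.16,-0.13,-0.02,0,0,-0.12],[1,-0.26,-0.21,-0.03,0,0,-0.176],[1,-0.36,-0.29,-0.04,0,0,-0.176],[1,-0.45,-0.36,-0.06,0,0,-0.176]]]' 20
python3 - <<'E'
from h import *
go(.544,.045,.25,closeyaw=np.pi/2)
E
```

```text
t: 0.78
tool_pos: [0.3316, 0.3405, 0.2482]
orientation: [0.0, -3.141, 0.001]
force: [0.7, -0.5, 0.4]
opening: 0.0929
gripper_force: 0.0
shift [-0.4247 -0.5911 -0.0034] turn [-0.0004 -0.0004  0.    ] deg -0.0 cy 90.0
```

```bash
python3 -m crank '[[[1,-0.07,-0.1,0,0,0,0],[1,-0.14,-0.2,0,0,0,0],[1,-0.21,-0.3,0,0,0,0],[1,-0.28,-0.4,0,0,0,0],[1,-0.35,-0.5,0,0,0,0]]]'
python3 -m crank '[[[1,-0.07,-0.09,0,0,0,0],[1,-0.075,-0.09,0,0,0,0],[1,-0.075,-0.09,0,0,0,0],[1,-0.075,-0.09,0,0,0,0],[1,-0.075,-0.09,0,0,0,0]]]'
python3 - <<'E'
from h import *
s=read_state();print(s['tool_pos']);cv2.imwrite('pics/w1.png',read_camera('wrist')[:,:,::-1])
E
```

```text
t: 1.4
tool_pos: [0.5069, 0.0906, 0.2485]
orientation: [0.001, 3.141, 0.0]
force: [0.6, 0.5, -0.5]
opening: 0.0932
gripper_force: 0.0
t: 2.02
tool_pos: [0.5432, 0.0486, 0.2489]
orientation: [-0.002, 3.141, 0.0]
force: [-0.3, 0.3, 0.2]
opening: 0.0929
gripper_force: 0.0
[0.54316749 0.04859424 0.24889467]
```

View pics/w1.png

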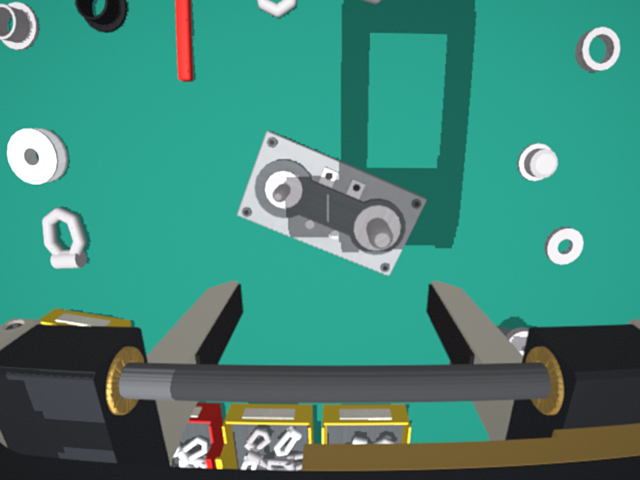

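Run:
```python
import cv2
a=cv2.imread('pics/w1.png')
cv2.imwrite('pics/c3.png',cv2.resize(a[145:270,240:420],(792,550),interpolation=cv2.INTER_CUBIC))
```

```text
(no output)
```

View pics/c3.png

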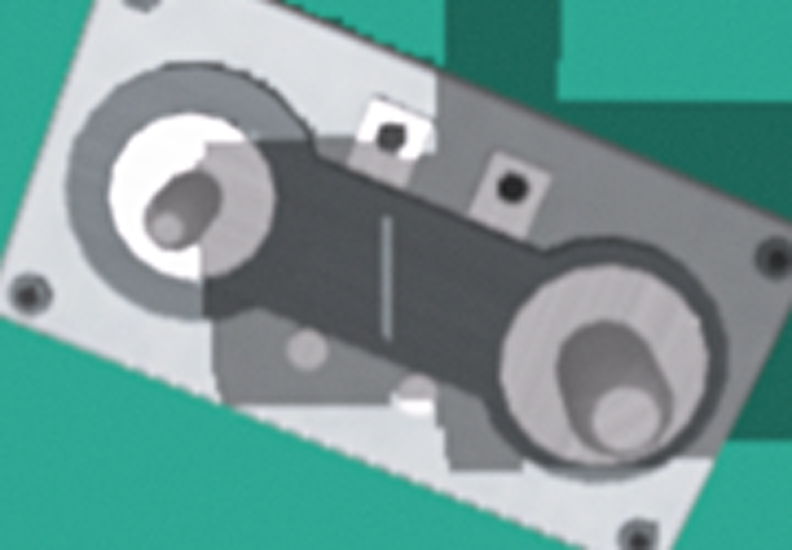

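Run:
```python
from h import *
s=read_state()
for n,uv,z in [('idt',(278,196.4),.068),('ids',(283.4,189.3),.026),('pit',(382.3,240.5),.07),('pis',(377.5,227.7),.026),('ring',(565,246),.008),('cap',(543.5,162),.024),('collar',(599,49),.014),('pulley',(34,156),.02)]:
    print(n,w('wrist',uv,z,s).round(4))
for n,uv,z in [('idt',(312.3,235.7),.068),('pit',(268,216),.07),('pis',(140+389/3,170+147/3),.026),('ids',(140+518.5/3,170+201/3),.026),('bushfl',(437.7,316.5),.005)]:
    print(n,w('top',uv,z).round(4))
go(.596,.324,.10)
```

```text
idt [ 0.5254 -0.0051  0.068 ]
ids [ 0.5255 -0.0055  0.026 ]
pit [0.569  0.0964 0.07  ]
pis [0.5679 0.0966 0.026 ]
ring [0.5949 0.3279 0.008 ]
cap [0.4943 0.2748 0.024 ]
collar [0.3753 0.3271 0.014 ]
pulley [ 0.4861 -0.2875  0.02  ]
idt [ 0.5238 -0.0091  0.068 ]
pit [0.5673 0.0913 0.07  ]
pis [0.5663 0.0926 0.026 ]
ids [ 0.5249 -0.0088  0.026 ]
bushfl [ 0.3432 -0.3018  0.005 ]
shift [-0.1061  0.551   0.2979] turn [ 0.      0.0003 -0.    ] deg 0.0 cy 90.1
```

```bash
python3 -m crank '[[[1,-0.03,0.12,0.04,0,0,0],[1,-0.06,0.24,0.08,0,0,0],[1,-0.09,0.36,0.12,0,0,0],[1,-0.105,0.47,0.17,0,0,0],[1,-0.105,0.555,0.22,0,0,0]]]'
python3 -m crank '[[[1,0,0,0.08,0,0,0],[1,0,0,0.16,0,0,0],[1,0,0,0.22,0,0,0],[1,0,0,0.22,0,0,0],[1,0,0,0.22,0,0,0]]]'
python3 - <<'E'
from h import *
s=read_state();print(s['tool_pos'])
go(.5955,.326,.0025)
cv2.imwrite('pics/w2.png',read_camera('wrist')[:,:,::-1])
E
```

```text
t: 2.7
tool_pos: [0.5961, 0.3279, 0.1383]
orientation: [-0.002, 3.14, 0.001]
force: [0.3, -1.2, 0.5]
opening: 0.0927
gripper_force: 0.0
t: 3.32
tool_pos: [0.5969, 0.3256, 0.0304]
orientation: [-0.0, 3.14, 0.001]
force: [0.0, 0.2, 0.3]
opening: 0.0928
gripper_force: 0.0
[0.59685346 0.3256279  0.03035418]
shift [0.0028 0.0007 0.0557] turn [ 0.0005  0.0011 -0.    ] deg 0.0 cy 90.0
```

View pics/w2.png

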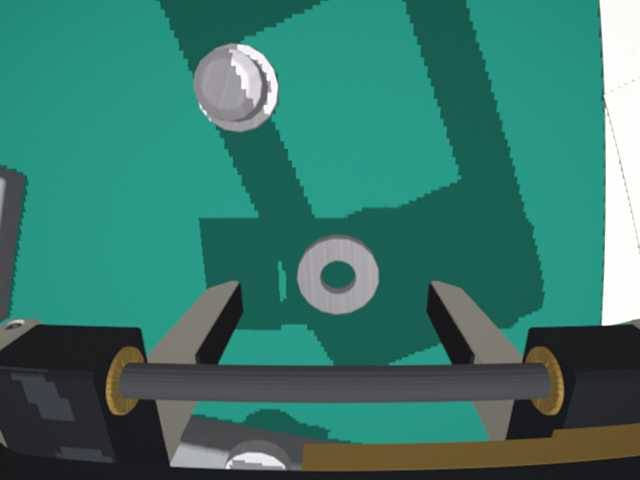

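```bash
python3 - <<'E'
from h import *
s=read_state()
print(w('wrist',(338.5,273.5),.008,s),w('wrist',(335,273),.008,s), w('wrist',(231,84),.024,s))
E
python3 -m crank '[[[1,0.003,0.005,0.02,0,0,0],[1,0.003,0.005,0.04,0,0,0],[1,0.003,0.005,0.054,0,0,0],[0.2,0.003,0.005,0.0545,0,0,0],[-0.5,0.003,0.005,0.0545,0,0,0]]]' 15
python3 -m crank '[[[-0.5,0,0,0,0,0,0],[-0.5,0,0,0,0,0,0],[-0.5,0,0,0,0,0,0],[-0.5,0,0,0,0,0,0],[-0.5,0,0,0,0,0,0]]]' 25
```

```text
[0.59404801 0.32864043 0.008     ] [0.59374647 0.32669064 0.008     ] [0.49672348 0.2802472  0.024     ]
t: 4.0
tool_pos: [0.5945, 0.3273, 0.001]
orientation: [-0.001, -3.141, 0.0]
force: [-0.4, -0.2, -0.0]
opening: 0.0775
gripper_force: 0.0
t: 4.62
tool_pos: [0.5947, 0.3275, 0.0014]
orientation: [0.0, 3.142, 0.0]
force: [-1.7, 1.3, -0.1]
opening: 0.0445
gripper_force: 25.0
```

```bash
python3 -m crank '[[[-0.5,0,0,-0.04,0,0,0],[-0.5,0,0,-0.12,0,0,0],[-0.5,0,-0.1,-0.2,0,0,0],[-0.5,0.03,-0.2,-0.22,0,0,0],[-0.5,0.06,-0.3,-0.22,0,0,0]]]'
python3 -m crank '[[[-0.5,0.02,-0.1,0,0,0,0],[-0.5,0.04,-0.2,0,0,0,0],[-0.5,0.06,-0.3,0,0,0,0],[-0.5,0.08,-0.36,0,0,0,0],[-0.5,0.08,-0.37,0,0,0,0]]]'
python3 - <<'E'
from h import *
s=read_state();print(s['tool_pos'],s['opening'])
go(.525,-.007,.09)
a=read_camera('wrist')[:,:,::-1];cv2.imwrite('pics/w3.png',a)
cv2.imwrite('pics/c4.png',cv2.resize(a[150:350,205:470],(795,600),interpolation=cv2.INTER_CUBIC))
E
```

```text
t: 5.25
tool_pos: [0.566, 0.1764, 0.1152]
orientation: [-0.0, 3.136, 0.001]
force: [0.5, -1.0, -0.7]
opening: 0.0442
gripper_force: 25.0
t: 5.88
tool_pos: [0.5246, -0.0093, 0.1129]
orientation: [0.005, 3.14, -0.001]
force: [0.3, 0.0, -1.5]
opening: 0.044
gripper_force: 25.0
[ 0.52464081 -0.00928478  0.11290908] 0.04402474415148237
shift [-0.0006  0.0046  0.0458] turn [-0.0003  0.0011  0.    ] deg 0.0 cy 89.8
```

View pics/c4.png

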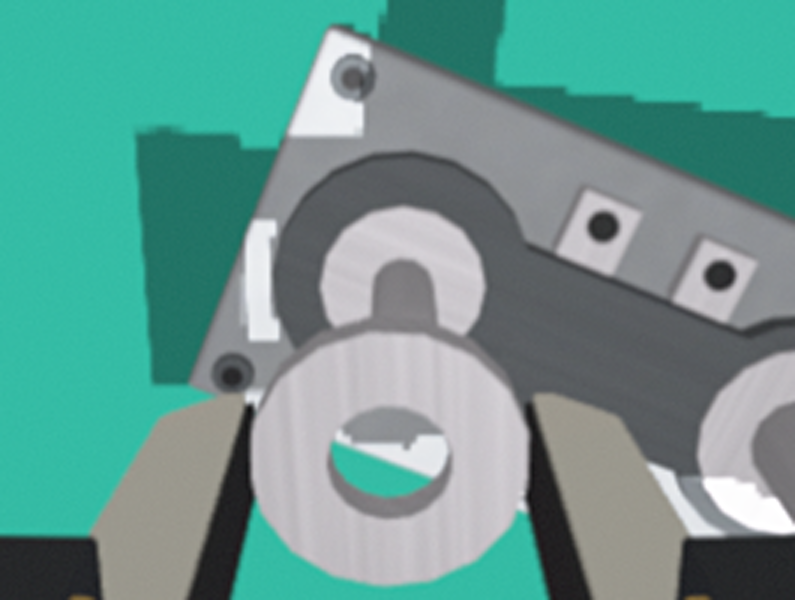

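Run:
```python
from h import *
s=read_state()
r=w('wrist',(335,302.3),s['tool_pos'][2]+.0066,s);i=w('wrist',(339.5,245.3),.026,s)
print(r,i,i-r,s['tool_pos'])
```

```text
[ 0.5243418  -0.00795548  0.11943844] [ 0.5259986  -0.00451661  0.026     ] [ 0.0016568   0.00343887 -0.09343844] [ 0.52507942 -0.00874368  0.11283844]
```

```bash
python3 -m crank '[[[-0.5,-0.003,0.006,0.02,0,0,0],[-0.5,-0.003,0.006,0.05,0,0,0],[-0.5,-0.003,0.006,0.08,0,0,0],[-0.5,-0.003,0.006,0.1,0,0,0],[-0.5,-0.003,0.006,0.1,0,0,0]]]'
python3 -m crank '[[[-0.5,0,0,0.02,0,0,0],[-0.5,0,0,0.03,0,0,0],[-0.5,0,0,0.04,0,0,0],[-0.5,0,0,0.05,0,0,0],[-0.5,0,0,0.05,0,0,0]]]'
```

```text
t: 6.55
tool_pos: [0.5249, -0.0042, 0.0598]
orientation: [-0.0, -3.139, -0.0]
force: [-0.2, 0.7, -0.5]
opening: 0.0444
gripper_force: 25.0
t: 7.18
tool_pos: [0.5257, -0.0045, 0.0359]
orientation: [-0.001, -3.141, -0.0]
force: [0.2, -0.2, -0.0]
opening: 0.0444
gripper_force: 25.0
```

```bash
python3 -m crank '[[[-0.5,0,0,0.004,0,0,0],[-0.5,0,0,0.008,0,0,0],[-0.5,0,0,0.012,0,0,0],[-0.5,0,0,0.014,0,0,0],[-0.5,0,0,0.015,0,0,0]]]'
```

```text
t: 7.8
tool_pos: [0.526, -0.0045, 0.0288]
orientation: [-0.001, -3.141, -0.0]
force: [0.1, 0.7, -1.1]
opening: 0.0444
gripper_force: 25.0
```

```bash
python3 -m crank '[[[-0.5,0,0,0.002,0,0,0],[-0.5,0,0,0.003,0,0,0],[-0.5,0,0,0.003,0,0,0],[0.4,0,0,0.003,0,0,0],[0.4,0,0,0.003,0,0,0]]]'
python3 -m crank '[[[0.4,0,0,0,0,0,0],[0.4,0,0,-0.05,0,0,0],[0.4,0,0,-0.12,0,0,0],[1,0,0,-0.22,0,0,0],[1,0,0,-0.3,0,0,0]]]'
python3 - <<'E'
from h import *
s=read_state();print(s['tool_pos'],s['opening'])
a=read_camera('wrist')[:,:,::-1];cv2.imwrite('pics/w4.png',a)
cv2.imwrite('pics/c5.png',cv2.resize(a[150:350,205:470],(795,600),interpolation=cv2.INTER_CUBIC))
go(.486,-.29,.10)
E
```

```text
t: 8.43
tool_pos: [0.5262, -0.0046, 0.0275]
orientation: [0.001, 3.141, -0.0]
force: [0.7, -0.5, -0.5]
opening: 0.06
gripper_force: 0.0
t: 9.05
tool_pos: [0.5264, -0.0046, 0.1795]
orientation: [0.001, 3.14, -0.0]
force: [0.4, -0.4, -0.4]
opening: 0.0802
gripper_force: 0.0
[ 0.52635094 -0.00456318  0.17948782] 0.08024818041200123
shift [ 0.0877 -0.5702  0.171 ] turn [-0.0006  0.0058  0.    ] deg 0.0 cy 90.0
```

View pics/c5.png

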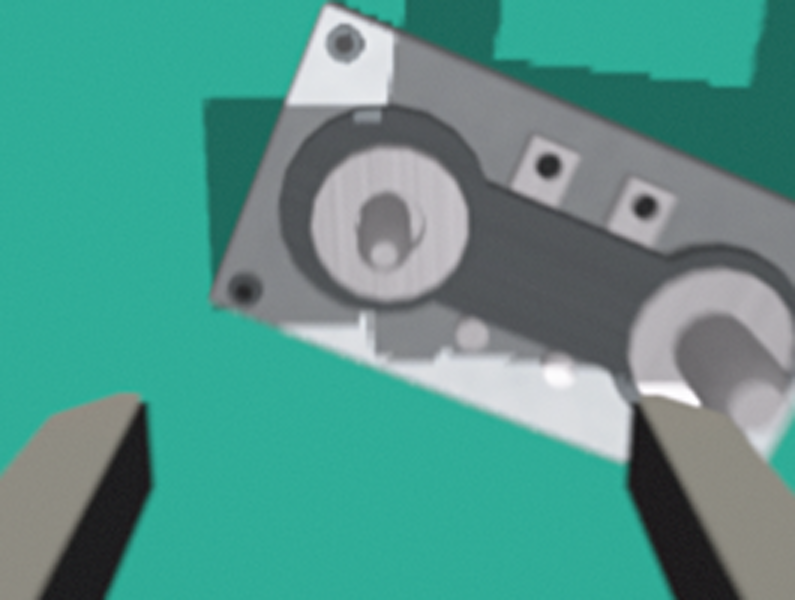

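The ring is home on the thin post, offset about 2 mm in +y inside its clearance, so the post's y is about -0.0065.

```bash
cat >> h.py <<'E'
def blob(n,z,exp,st=None,zt=None,save=None):
    """ellipse centre of grey blob nearest expected world point"""
    s=read_state() if st is None else st
    a=read_camera(n)[:,:,::-1].copy()
    if save: cv2.imwrite(save,a)
    m=(cv2.cvtColor(a,cv2.COLOR_BGR2HSV)[:,:,1]<70).astype(np.uint8)
    best=None
    for c in cv2.findContours(m,cv2.RETR_EXTERNAL,cv2.CHAIN_APPROX_NONE)[0]:
        if len(c)<30: continue
        e=cv2.fitEllipse(cv2.convexHull(c)) if len(cv2.convexHull(c))>5 else None
        if e is None: continue
        p=w(n,e[0],z,s);d=np.linalg.norm(p[:2]-np.array(exp))
        if best is None or d<best[0]: best=(d,p,e)
    print('blob',best[1].round(4),'px',np.round(best[2][0],1),'axes',np.round(best[2][1],1),'tool',s['tool_pos'].round(4))
    return best[1]
E
python3 -m crank '[[[1,0.02,-0.11,0,0,0,0],[1,0.04,-0.22,0.02,0,0,0],[1,0.06,-0.33,0.05,0,0,0],[1,0.08,-0.44,0.08,0,0,0],[1,0.088,-0.54,0.12,0,0,0]]]'
python3 -m crank '[[[1,0,-0.03,0.08,0,0,0],[1,0,-0.03,0.16,0,0,0],[1,0,-0.03,0.16,0,0,0],[1,0,-0.03,0.16,0,0,0],[1,0,-0.03,0.16,0,0,0]]]'
python3 - <<'E'
from h import *
p=blob('wrist',.02,(.486,-.29),save='pics/w5.png')
go(p[0],p[1]-.001,.003)
E
```

```text
t: 9.72
tool_pos: [0.4816, -0.2767, 0.1174]
orientation: [0.001, 3.14, -0.001]
force: [-0.2, -1.1, 0.3]
opening: 0.093
gripper_force: 0.0
t: 10.35
tool_pos: [0.4836, -0.2903, 0.0399]
orientation: [-0.0, 3.139, -0.004]
force: [0.5, -0.1, 1.2]
opening: 0.0929
gripper_force: 0.0
blob [ 0.4822 -0.2915  0.02  ] px [331.3 279.1] axes [111.5 111.8] tool [ 0.4836 -0.2903  0.0399]
shift [ 0.0029 -0.0044  0.0735] turn [-0.0014  0.0019  0.    ] deg 0.0 cy 90.0
```

```bash
python3 -m crank '[[[1,0,-0.004,0.03,0,0,0],[1,0,-0.004,0.06,0,0,0],[0.2,0,-0.004,0.073,0,0,0],[-0.3,0,-0.004,0.073,0,0,0],[-0.3,0,-0.004,0.073,0,0,0]]]' 25
python3 -m crank '[[[-0.3,0,0,0,0,0,0],[-0.3,0,0,0,0,0,0],[-0.3,0,0,0,0,0,0],[-0.3,0,0,-0.05,0,0,0],[-0.3,0,0,-0.14,0,0,0]]]' 30
python3 - <<'E'
from h import *
s=read_state();print(s['tool_pos'],s['opening'])
go(.526,-.0065,.12)
E
```

```text
t: 11.02
tool_pos: [0.4817, -0.2914, 0.0003]
orientation: [-0.001, -3.141, -0.001]
force: [-0.4, -1.2, 0.0]
opening: 0.0678
gripper_force: 0.1
t: 11.65
tool_pos: [0.4801, -0.2901, 0.0692]
orientation: [-0.001, -3.137, -0.005]
force: [0.1, -0.7, -1.9]
opening: 0.0614
gripper_force: 29.5
[ 0.48012243 -0.29014944  0.06921842] 0.06137734521310446
shift [-0.0911  0.5676 -0.1002] turn [ 0.002  -0.0027  0.    ] deg 0.0 cy 90.0
```

```bash
python3 -m crank '[[[-0.3,-0.01,0.08,-0.04,0,0,0],[-0.3,-0.03,0.2,-0.08,0,0,0],[-0.3,-0.05,0.32,-0.1,0,0,0],[-0.3,-0.07,0.44,-0.1,0,0,0],[-0.3,-0.09,0.54,-0.1,0,0,0]]]'
python3 -m crank '[[[-0.3,0,0.024,0,0,0,0],[-0.3,0,0.024,0,0,0,0],[-0.3,0,0.024,0,0,0,0],[-0.3,0,0.024,0,0,0,0],[-0.3,0,0.024,0,0,0,0]]]'
python3 - <<'E'
from h import *
s=read_state();print(s['tool_pos'],s['opening'])
a=read_camera('wrist')[:,:,::-1];cv2.imwrite('pics/w6.png',a)
cv2.imwrite('pics/c6.png',cv2.resize(a[170:370,205:470],(795,600),interpolation=cv2.INTER_CUBIC))
go(.5258,-.0065,.10)
E
```

```text
t: 12.28
tool_pos: [0.5271, -0.0192, 0.1212]
orientation: [-0.0, 3.141, 0.0]
force: [0.2, -0.5, -2.0]
opening: 0.0611
gripper_force: 29.5
t: 12.9
tool_pos: [0.527, -0.0105, 0.1209]
orientation: [-0.003, -3.142, 0.0]
force: [0.5, 0.2, -2.4]
opening: 0.0611
gripper_force: 29.5
[ 0.52702063 -0.01048979  0.12085529] 0.06107273359422614
shift [0.0025 0.0076 0.0417] turn [-0. -0. -0.] deg 0.0 cy 89.9
```

View pics/c6.png

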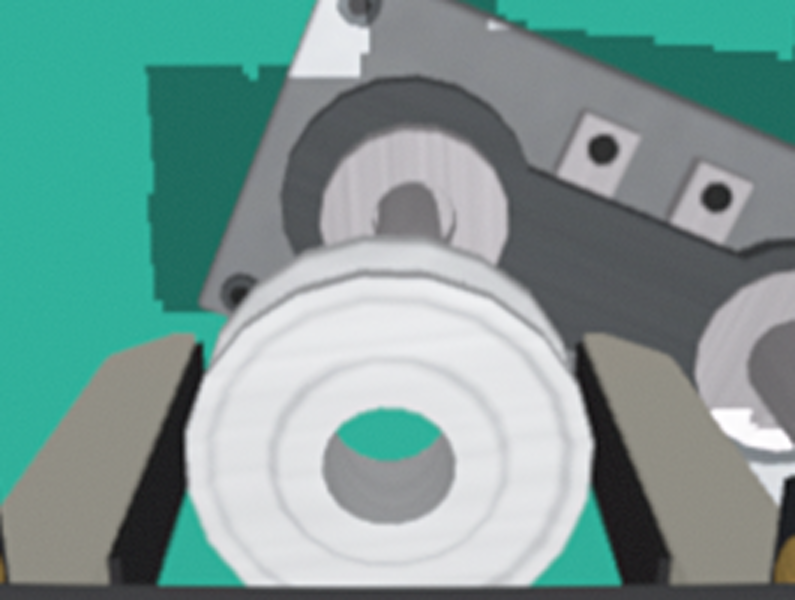

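Run:
```python
from h import *
s=read_state();t=s['tool_pos'];print(t)
print('pulley',w('wrist',(335,325),t[2]+.0197,s)-t)
print('post y',w('wrist',(341,243),.045,s), 'ring',w('wrist',(343,212),.034,s)+[.023,0,0])
```

```text
[ 0.52706091 -0.01030575  0.12087468]
pulley [0.00405914 0.00075542 0.0197    ]
post y [ 0.522564   -0.00518324  0.045     ] ring [ 0.52606742 -0.0036501   0.034     ]
```

```bash
python3 -m crank '[[[-0.3,0.01,0.008,0,0,0,0],[-0.3,0.01,0.008,0.04,0,0,0],[-0.3,0.01,0.008,0.08,0,0,0],[-0.3,0.01,0.008,0.115,0,0,0],[-0.3,0.01,0.008,0.115,0,0,0]]]'
python3 -m crank '[[[-0.3,0,0,0.01,0,0,0],[-0.3,0,0,0.02,0,0,0],[-0.3,0,0,0.03,0,0,0],[-0.3,0,0,0.038,0,0,0],[-0.3,0,0,0.038,0,0,0]]]'
```

```text
t: 13.58
tool_pos: [0.5205, -0.0052, 0.0616]
orientation: [-0.0, -3.138, -0.001]
force: [0.1, -0.6, -1.3]
opening: 0.0611
gripper_force: 29.5
t: 14.2
tool_pos: [0.5217, -0.0055, 0.044]
orientation: [-0.001, -3.141, -0.0]
force: [-0.5, 0.4, -1.2]
opening: 0.0612
gripper_force: 29.5
```

No contact. I'll keep lowering it to the ring.

```bash
python3 -m crank '[[[-0.3,0,0,0.006,0,0,0],[-0.3,0,0,0.011,0,0,0],[-0.3,0,0,0.015,0,0,0],[-0.3,0,0,0.017,0,0,0],[-0.3,0,0,0.018,0,0,0]]]'
```

```text
t: 14.82
tool_pos: [0.5221, -0.0055, 0.0353]
orientation: [-0.0, -3.142, 0.0]
force: [0.1, -0.0, -1.1]
opening: 0.0612
gripper_force: 29.5
```

```bash
python3 -m crank '[[[-0.3,0,0,0.002,0,0,0],[-0.3,0,0,0.002,0,0,0],[0.7,0,0,0.002,0,0,0],[0.7,0,0,0.002,0,0,0],[0.7,0,0,-0.01,0,0,0]]]'
python3 -m crank '[[[0.7,0,0,-0.08,0,0,0],[1,0,0,-0.2,0,0,0],[1,0.02,0.1,-0.24,0,0,0],[1,0.04,0.2,-0.24,0,0,0],[1,0.05,0.31,-0.24,0,0,0]]]'
python3 -m crank '[[[1,0,0.1,0,0,0,0],[1,0,0.2,0.08,0,0,0],[1,0,0.25,0.16,0,0,0],[1,0,0.25,0.2,0,0,0],[1,0,0.25,0.2,0,0,0]]]'
python3 - <<'E'
from h import *
p=blob('wrist',.012,(.494,.274),save='pics/w7.png')
go(p[0],p[1],.0075)
E
```

```text
t: 15.45
tool_pos: [0.5217, -0.0055, 0.0403]
orientation: [-0.001, -3.141, -0.0]
force: [-1.2, 0.7, 0.9]
opening: 0.0786
gripper_force: 0.0
t: 16.08
tool_pos: [0.4972, 0.1507, 0.1618]
orientation: [0.002, 3.139, 0.001]
force: [0.2, 0.4, -0.9]
opening: 0.093
gripper_force: 0.0
t: 16.7
tool_pos: [0.496, 0.2734, 0.059]
orientation: [-0.0, -3.138, 0.003]
force: [0.6, 0.0, 0.4]
opening: 0.0929
gripper_force: 0.0
blob [0.4935 0.2772 0.012 ] px [339.9 260.5] axes [64.9 65.9] tool [0.496  0.2734 0.059 ]
shift [0.0075 0.0074 0.1064] turn [-0.0004 -0.0003 -0.    ] deg 0.0 cy 89.9
```

```bash
python3 -m crank '[[[1,0.003,0.005,0.04,0,0,0],[1,0.003,0.005,0.08,0,0,0],[0.2,0.003,0.005,0.1,0,0,0],[-0.8,0.003,0.005,0.1,0,0,0],[-0.8,0.003,0.005,0.1,0,0,0]]]' 25
python3 -m crank '[[[-0.8,0,0,0,0,0,0],[-0.8,0,0,0,0,0,0],[-0.8,0,0,0,0,0,0],[-0.8,0,0,0,0,0,0],[-0.8,0,0,-0.01,0,0,0]]]' 25
python3 -m crank '[[[-0.8,0,0,-0.1,0,0,0],[-0.8,0,0,-0.22,0,0,0],[-0.8,-0.02,-0.1,-0.26,0,0,0],[-0.8,-0.04,-0.2,-0.26,0,0,0],[-0.8,-0.05,-0.31,-0.26,0,0,0]]]' 25
python3 - <<'E'
from h import *
go(.5255,-.0065,.12)
E
```

```text
t: 17.38
tool_pos: [0.496, 0.2771, 0.0107]
orientation: [0.001, 3.141, 0.0]
force: [1.1, -0.6, 0.2]
opening: 0.0673
gripper_force: 0.0
t: 18.0
tool_pos: [0.4952, 0.2768, 0.015]
orientation: [-0.001, -3.141, 0.001]
force: [-0.8, -0.0, -1.1]
opening: 0.0313
gripper_force: 25.0
t: 18.62
tool_pos: [0.5211, 0.1208, 0.1463]
orientation: [-0.001, 3.14, 0.0]
force: [1.3, -0.1, -1.1]
opening: 0.0317
gripper_force: 25.0
shift [-0.0085 -0.2546  0.0526] turn [ 0.0001  0.001  -0.    ] deg 0.0 cy 90.0
```

```bash
python3 -m crank '[[[-0.8,0,-0.1,0,0,0,0],[-0.8,-0.008,-0.2,0.02,0,0,0],[-0.8,-0.008,-0.255,0.04,0,0,0],[-0.8,-0.008,-0.255,0.04,0,0,0],[-0.8,-0.008,-0.255,0.04,0,0,0]]]'
python3 - <<'E'
from h import *
s=read_state();print(s['tool_pos'],s['opening'])
a=read_camera('wrist')[:,:,::-1];cv2.imwrite('pics/w8.png',a)
cv2.imwrite('pics/c8.png',cv2.resize(a[170:370,205:470],(795,600),interpolation=cv2.INTER_CUBIC))
E
```

```text
t: 19.25
tool_pos: [0.5246, -0.005, 0.1257]
orientation: [0.001, 3.141, 0.001]
force: [0.8, 0.6, -0.1]
opening: 0.0316
gripper_force: 25.0
[ 0.52464142 -0.00495875  0.12571894] 0.03156659534208705
```

View pics/c8.png

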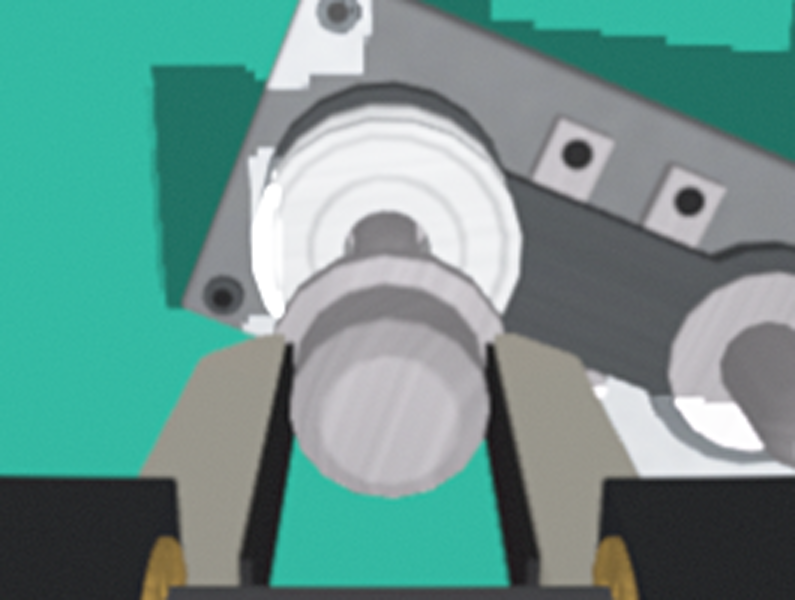

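Run:
```python
from h import *
s=read_state();t=s['tool_pos'];print(t)
print('cap',w('wrist',(335,307),t[2]+.014,s)-t)
print('cap flange edge-> x', w('wrist',(335,170+254/3),t[2]-.005,s)+[.021,0,0]-t)
print('post y',w('wrist',(334.3,245),.056,s), 'pulley',w('wrist',(334,170+105/3),.054,s)+[.031,0,0])
```

```text
[ 0.52479427 -0.00464219  0.12588638]
cap [-0.0020691   0.00076255  0.014     ]
cap flange edge-> x [ 5.32906164e-06  7.86858006e-04 -5.00000000e-03]
post y [ 0.51984421 -0.00415228  0.056     ] pulley [ 0.52367964 -0.00436527  0.054     ]
```

```bash
python3 -m crank '[[[-0.8,-0.003,-0.0025,0,0,0,0],[-0.8,-0.003,-0.0025,0.04,0,0,0],[-0.8,-0.003,-0.0025,0.08,0,0,0],[-0.8,-0.003,-0.0025,0.1,0,0,0],[-0.8,-0.003,-0.0025,0.1,0,0,0]]]'
python3 -m crank '[[[-0.8,0,0,0.006,0,0,0],[-0.8,0,0,0.01,0,0,0],[-0.8,0,0,0.013,0,0,0],[-0.8,0,0,0.016,0,0,0],[-0.8,0,0,0.018,0,0,0]]]'
```

```text
t: 19.92
tool_pos: [0.5256, -0.0063, 0.0749]
orientation: [0.001, -3.14, -0.0]
force: [0.5, -0.2, -1.4]
opening: 0.0317
gripper_force: 25.0
t: 20.55
tool_pos: [0.5261, -0.0068, 0.0663]
orientation: [0.001, 3.142, -0.0]
force: [-0.5, -0.2, -0.5]
opening: 0.0314
gripper_force: 25.0
```

```bash
python3 -m crank '[[[-0.8,0,0,0.001,0,0,0],[-0.8,0,0,0.002,0,0,0],[-0.8,0,0,0.003,0,0,0],[-0.8,0,0,0.004,0,0,0],[-0.8,0,0,0.004,0,0,0]]]'
```

```text
t: 21.18
tool_pos: [0.5262, -0.0068, 0.0646]
orientation: [0.0, 3.141, -0.0]
force: [0.0, 0.1, 0.3]
opening: 0.0311
gripper_force: 25.0
```

```bash
python3 -m crank '[[[0.3,0,0,0,0,0,0],[0.3,0,0,0,0,0,0],[0.3,0,0,0,0,0,0],[0.3,0,0,-0.1,0,0,0],[0.6,0,0,-0.2,0,0,0]]]'
python3 -m crank '[[[1,0.05,-0.09,0,0,0,0],[1,0.1,-0.18,0,0,0,0],[1,0.16,-0.27,0,0,0,0],[1,0.22,-0.36,0,0,0,0],[1,0.28,-0.45,0,0,0,0]]]'
python3 -m crank '[[[1,0.06,-0.09,0,0,0,0],[1,0.085,-0.135,0.08,0,0,0],[1,0.085,-0.135,0.18,0,0,0],[1,0.085,-0.135,0.2,0,0,0],[1,0.085,-0.135,0.2,0,0,0]]]'
python3 - <<'E'
from h import *
p=blob('wrist',.012,(.3435,-.30),save='pics/w9.png')
go(p[0],p[1],.0085)
E
```

```text
t: 21.8
tool_pos: [0.5253, -0.0067, 0.1649]
orientation: [-0.001, -3.14, -0.0]
force: [0.4, -0.1, 0.7]
opening: 0.0664
gripper_force: 0.0
t: 22.42
tool_pos: [0.385, -0.233, 0.1646]
orientation: [0.0, 3.141, -0.001]
force: [0.2, -0.3, -0.3]
opening: 0.0931
gripper_force: 0.0
t: 23.05
tool_pos: [0.3435, -0.2988, 0.0646]
orientation: [0.0, -3.141, -0.001]
force: [0.6, -0.3, 0.2]
opening: 0.0929
gripper_force: 0.0
blob [ 0.3418 -0.2985  0.012 ] px [334.  258.3] axes [75.2 77.2] tool [ 0.3435 -0.2988  0.0646]
shift [0.0052 0.0022 0.1147] turn [-0.0007  0.0006  0.    ] deg 0.0 cy 90.0
```

```bash
python3 -m crank '[[[1,0.002,0.001,0.04,0,0,0],[1,0.002,0.001,0.09,0,0,0],[0.2,0.002,0.001,0.109,0,0,0],[-0.7,0.002,0.001,0.109,0,0,0],[-0.7,0.002,0.001,0.109,0,0,0]]]' 20
python3 -m crank '[[[-0.7,0,0,0,0,0,0],[-0.7,0,0,0,0,0,0],[-0.7,0,0,0,0,0,0],[-0.7,0,0,0,0,0,0],[-0.7,0,0,-0.01,0,0,0]]]' 20
python3 -m crank '[[[-0.7,0,0,-0.1,0,0,0],[-0.7,0,0,-0.22,0,0,0],[-0.7,-0.05,0.1,-0.26,0,0,0],[-0.7,-0.11,0.2,-0.26,0,0,0],[-0.7,-0.17,0.3,-0.26,0,0,0]]]' 20
python3 - <<'E'
from h import *
go(.568,.0945,.13)
E
```

```text
t: 23.72
tool_pos: [0.3434, -0.2995, 0.0114]
orientation: [0.0, 3.14, -0.003]
force: [0.9, -0.7, -0.4]
opening: 0.0676
gripper_force: 0.0
t: 24.35
tool_pos: [0.3421, -0.2983, 0.0145]
orientation: [-0.001, -3.141, -0.001]
force: [-0.2, 0.4, -1.5]
opening: 0.0348
gripper_force: 19.9
t: 24.98
tool_pos: [0.4284, -0.1475, 0.1458]
orientation: [0.002, 3.14, -0.001]
force: [1.0, -0.4, -0.9]
opening: 0.0347
gripper_force: 19.9
shift [-0.2785  0.4844  0.0317] turn [-0.0005  0.001   0.    ] deg 0.0 cy 89.9
```

```bash
python3 -m crank '[[[-0.7,-0.05,0.09,0,0,0,0],[-0.7,-0.1,0.18,0,0,0,0],[-0.7,-0.16,0.27,0,0,0,0],[-0.7,-0.21,0.36,0.01,0,0,0],[-0.7,-0.26,0.45,0.02,0,0,0]]]'
python3 -m crank '[[[-0.7,-0.018,0.034,0.01,0,0,0],[-0.7,-0.018,0.034,0.01,0,0,0],[-0.7,-0.018,0.034,0.01,0,0,0],[-0.7,-0.018,0.034,0.01,0,0,0],[-0.7,-0.018,0.034,0.01,0,0,0]]]'
python3 - <<'E'
from h import *
s=read_state();print(s['tool_pos'],s['opening'])
a=read_camera('wrist')[:,:,::-1];cv2.imwrite('pics/w10.png',a)
cv2.imwrite('pics/c10.png',cv2.resize(a[170:370,205:470],(795,600),interpolation=cv2.INTER_CUBIC))
E
```

```text
t: 25.6
tool_pos: [0.5582, 0.0779, 0.1349]
orientation: [0.0, 3.141, -0.0]
force: [0.1, -1.1, -0.6]
opening: 0.0342
gripper_force: 19.9
t: 26.22
tool_pos: [0.5666, 0.0923, 0.1303]
orientation: [0.003, 3.141, -0.0]
force: [0.0, 0.4, -1.2]
opening: 0.0344
gripper_force: 19.9
[0.56658331 0.09225532 0.13028937] 0.034409378359479374
```

View pics/c10.png

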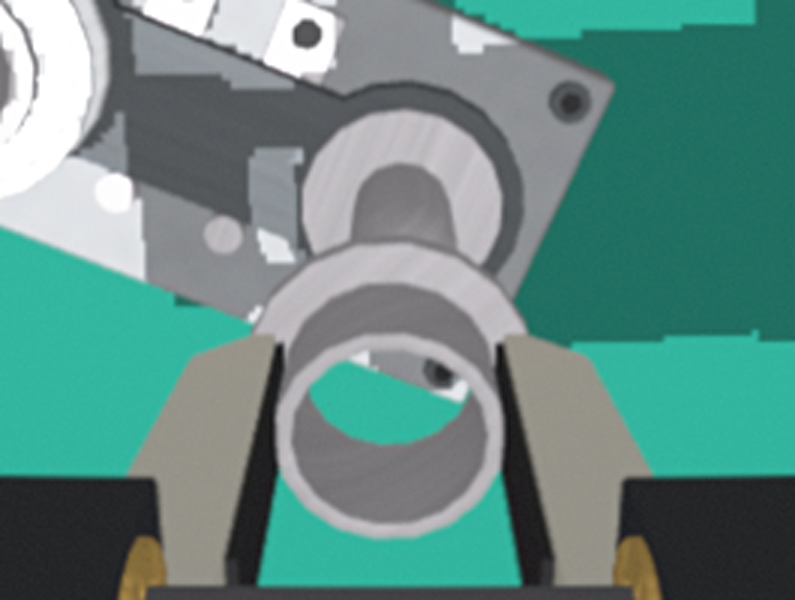

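Run:
```python
from h import *
s=read_state();t=s['tool_pos'];print(t)
print('bush',w('wrist',(335,315.3),t[2]+.016,s)-t)
print('flange', w('wrist',(335,170+242/3),t[2]-.0055,s)+[.025,0,0]-t)
l,r,tp=[w('wrist',(205+a/3,170+b/3),.026,s) for a,b in((303,203),(502,203),(402.5,108))]
print(l,r,tp,'disc dia',r[1]-l[1],'centre x',tp[0]+(r[1]-l[1])/2,'y',(l[1]+r[1])/2)
print('post y',w('wrist',(205+405/3,170+210/3),.04,s)[1])
```

```text
[0.56663062 0.09242008 0.13025604]
bush [0.00114403 0.00076506 0.016     ]
flange [ 0.00208299  0.00082523 -0.0055    ]
[0.56686863 0.07105726 0.026     ] [0.56693481 0.12226434 0.026     ] [0.54201984 0.0965882  0.026     ] disc dia 0.05120707744496708 centre x 0.5676233813857942 y 0.09666080348000787
post y 0.09707516713198149
```

```bash
python3 -m crank '[[[-0.7,-0.001,0.006,0,0,0,0],[-0.7,-0.001,0.006,0.04,0,0,0],[-0.7,-0.001,0.006,0.08,0,0,0],[-0.7,-0.001,0.006,0.11,0,0,0],[-0.7,-0.001,0.006,0.12,0,0,0]]]'
python3 -m crank '[[[-0.7,0,0,0.01,0,0,0],[-0.7,0,0,0.02,0,0,0],[-0.7,0,0,0.035,0,0,0],[-0.7,0,0,0.05,0,0,0],[-0.7,0,0,0.05,0,0,0]]]'
```

```text
t: 26.9
tool_pos: [0.5656, 0.0961, 0.0674]
orientation: [-0.0, -3.138, 0.0]
force: [-0.4, -0.2, -1.6]
opening: 0.0345
gripper_force: 19.9
t: 27.52
tool_pos: [0.5664, 0.0962, 0.0439]
orientation: [-0.001, -3.14, 0.0]
force: [-0.2, 0.6, -1.4]
opening: 0.0346
gripper_force: 19.9
```

```bash
python3 -m crank '[[[-0.7,0,0,0.005,0,0,0],[-0.7,0,0,0.009,0,0,0],[-0.7,0,0,0.011,0,0,0],[-0.7,0,0,0.013,0,0,0],[-0.7,0,0,0.014,0,0,0]]]'
```

```text
t: 28.15
tool_pos: [0.5671, 0.0962, 0.0379]
orientation: [0.0, 3.142, -0.0]
force: [0.0, 0.3, -1.4]
opening: 0.0342
gripper_force: 19.9
```

```bash
python3 -m crank '[[[-0.7,0,0,0.002,0,0,0],[-0.7,0,0,0.003,0,0,0],[-0.7,0,0,0.004,0,0,0],[-0.7,0,0,0.005,0,0,0],[-0.7,0,0,0.005,0,0,0]]]'
```

```text
t: 28.78
tool_pos: [0.5671, 0.0962, 0.036]
orientation: [0.001, 3.142, -0.0]
force: [-2.6, -0.2, 6.2]
opening: 0.0347
gripper_force: 19.9
```

Contact reads 6 N, so the bush is home. I'll release it and go to the collar.

```bash
python3 -m crank '[[[0,0,0,0,0,0,0],[0,0,0,0,0,0,0],[0,0,0,0,0,0,0],[0.2,0,0,-0.1,0,0,0],[0.6,0,0,-0.22,0,0,0]]]'
python3 -m crank '[[[1,0.07,0.08,0,0,0,0],[1,0.14,0.16,0,0,0,0],[1,0.21,0.24,0,0,0,0],[1,0.27,0.32,0,0,0,0],[1,0.33,0.4,0,0,0,0]]]'
python3 -m crank '[[[1,0.05,0.06,0,0,0,0],[1,0.055,0.063,0.08,0,0,0],[1,0.055,0.063,0.17,0,0,0],[1,0.055,0.063,0.18,0,0,0],[1,0.055,0.063,0.18,0,0,0]]]'
python3 - <<'E'
from h import *
p=blob('wrist',.008,(.3745,.327),save='pics/w11.png')
go(p[0],p[1],.003)
E
```

```text
t: 29.4
tool_pos: [0.5656, 0.0961, 0.1449]
orientation: [-0.001, -3.138, 0.0]
force: [2.0, -0.3, -0.3]
opening: 0.0615
gripper_force: 0.0
t: 30.02
tool_pos: [0.4011, 0.2974, 0.1455]
orientation: [0.001, 3.141, 0.001]
force: [0.8, 0.6, 0.8]
opening: 0.0927
gripper_force: 0.0
t: 30.65
tool_pos: [0.375, 0.3279, 0.0562]
orientation: [0.001, 3.142, 0.0]
force: [0.8, -0.1, 0.8]
opening: 0.093
gripper_force: 0.0
blob [0.3747 0.3298 0.008 ] px [336.7 262.9] axes [71.8 73.4] tool [0.375  0.3279 0.0562]
shift [0.0023 0.0028 0.1082] turn [ 0.0008  0.0011 -0.    ] deg 0.0 cy 90.0
```

```bash
python3 -m crank '[[[1,0.001,0.002,0.04,0,0,0],[1,0.001,0.002,0.09,0,0,0],[0.2,0.001,0.002,0.105,0,0,0],[-0.7,0.001,0.002,0.105,0,0,0],[-0.7,0.001,0.002,0.105,0,0,0]]]' 20
python3 -m crank '[[[-0.7,0,0,0,0,0,0],[-0.7,0,0,0,0,0,0],[-0.7,0,0,0,0,0,0],[-0.7,0,0,0,0,0,0],[-0.7,0,0,-0.01,0,0,0]]]' 20
python3 -m crank '[[[-0.7,0,0,-0.1,0,0,0],[-0.7,0,0,-0.2,0,0,0],[-0.7,-0.05,-0.06,-0.25,0,0,0],[-0.7,-0.11,-0.14,-0.25,0,0,0],[-0.7,-0.18,-0.22,-0.25,0,0,0]]]' 20
python3 - <<'E'
from h import *
go(.568,.095,.12)
E
```

```text
t: 31.32
tool_pos: [0.3753, 0.3295, 0.0044]
orientation: [0.001, 3.14, 0.002]
force: [-0.5, 1.0, 0.3]
opening: 0.0674
gripper_force: 0.0
t: 31.95
tool_pos: [0.3736, 0.3284, 0.0075]
orientation: [-0.0, -3.141, 0.001]
force: [0.0, 0.1, -1.7]
opening: 0.0434
gripper_force: 20.0
t: 32.58
tool_pos: [0.4649, 0.2179, 0.1336]
orientation: [-0.001, 3.141, 0.001]
force: [1.0, 0.9, -0.9]
opening: 0.0432
gripper_force: 20.0
shift [-0.2061 -0.2459  0.0273] turn [ 0.0003  0.0006 -0.    ] deg 0.0 cy 90.0
```

```bash
python3 -m crank '[[[-0.7,-0.07,-0.08,0,0,0,0],[-0.7,-0.14,-0.16,0,0,0,0],[-0.7,-0.19,-0.23,0,0,0,0],[-0.7,-0.205,-0.246,0,0,0,0],[-0.7,-0.205,-0.246,0,0,0,0]]]'
python3 -m crank '[[[-0.7,0,0,0,0,0,0],[-0.7,0,0,0,0,0,0],[-0.7,0,0,0,0,0,0],[-0.7,0,0,0,0,0,0],[-0.7,0,0,0,0,0,0]]]'
python3 - <<'E'
from h import *
s=read_state();print(s['tool_pos'],s['opening'])
a=read_camera('wrist')[:,:,::-1];cv2.imwrite('pics/w12.png',a)
cv2.imwrite('pics/c12.png',cv2.resize(a[170:370,205:470],(795,600),interpolation=cv2.INTER_CUBIC))
E
```

```text
t: 33.2
tool_pos: [0.5664, 0.0955, 0.1325]
orientation: [-0.002, -3.141, -0.0]
force: [-0.2, 0.4, -1.5]
opening: 0.0434
gripper_force: 20.0
t: 33.83
tool_pos: [0.5666, 0.0959, 0.133]
orientation: [0.0, 3.141, 0.0]
force: [0.1, -0.8, -0.5]
opening: 0.0433
gripper_force: 20.0
[0.56658321 0.09586763 0.13296351] 0.04330097360759651
```

View pics/c12.png

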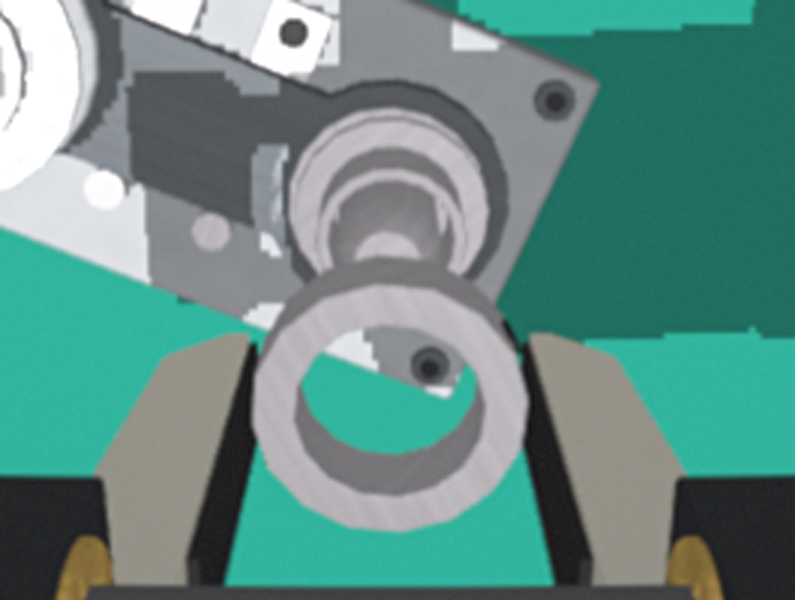

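Run:
```python
from h import *
s=read_state();t=s['tool_pos'];print(t)
print('collar',w('wrist',(335,306),t[2]+.0105,s)-t)
print('tip',w('wrist',(334.3,247.7),.07,s)+[.0075,0,0])
print('bush top y',w('wrist',(205+392/3,245),.052,s)[1],'x',w('wrist',(335,170+168/3),.052,s)[0]+.018)
```

```text
[0.56658404 0.09576708 0.13291924]
collar [-0.00076059  0.00077681  0.0105    ]
tip [0.5687108  0.09623236 0.07      ]
bush top y 0.09720654832252652 x 0.5692348727800969
```

```bash
python3 -m crank '[[[-0.7,-0.004,-0.001,0,0,0,0],[-0.7,-0.004,-0.001,0.04,0,0,0],[-0.7,-0.004,-0.001,0.08,0,0,0],[-0.7,-0.004,-0.001,0.11,0,0,0],[-0.7,-0.004,-0.001,0.12,0,0,0]]]'
python3 -m crank '[[[-0.7,0,0,0.01,0,0,0],[-0.7,0,0,0.018,0,0,0],[-0.7,0,0,0.024,0,0,0],[-0.7,0,0,0.028,0,0,0],[-0.7,0,0,0.03,0,0,0]]]'
```

```text
t: 34.5
tool_pos: [0.5672, 0.0951, 0.0705]
orientation: [-0.001, -3.138, 0.0]
force: [-0.7, -0.4, -1.1]
opening: 0.0432
gripper_force: 20.0
t: 35.12
tool_pos: [0.5687, 0.0952, 0.058]
orientation: [0.0, 3.141, -0.0]
force: [-0.0, -0.2, -0.8]
opening: 0.0433
gripper_force: 20.0
```

```bash
python3 -m crank '[[[-0.7,0,0,0.002,0,0,0],[-0.7,0,0,0.003,0,0,0],[-0.7,0,0,0.004,0,0,0],[-0.7,0,0,0.005,0,0,0],[-0.7,0,0,0.006,0,0,0]]]'
```

```text
t: 35.75
tool_pos: [0.5687, 0.0952, 0.0553]
orientation: [0.0, 3.141, -0.0]
force: [-3.1, -0.0, 4.8]
opening: 0.0434
gripper_force: 20.0
```

```bash
python3 -m crank '[[[-0.1,0,0,0,0,0,0],[-0.1,0,0,0,0,0,0],[-0.1,0,0,0,0,0,0],[-0.1,0,0,-0.1,0,0,0],[0.2,0,0,-0.2,0,0,0]]]'
python3 -m crank '[[[1,0.02,-0.03,-0.08,0,0,0],[1,0.04,-0.06,-0.12,0,0,0],[1,0.08,-0.1,-0.12,0,0,0],[1,0.12,-0.1,-0.12,0,0,0],[1,0.12,-0.1,-0.12,0,0,0]]]'
python3 - <<'E'
from h import *
a=read_camera('wrist')[:,:,::-1];b=read_camera('scene')[:,:,::-1]
t=read_camera('top')[:,:,::-1];cv2.imwrite('pics/t13.png',t);t0=cv2.imread('pics/top0.png')
print('bystander diff',cv2.absdiff(t,t0)[95:175,160:240].mean(),cv2.absdiff(t,t0)[95:175,395:470].mean())
r=lambda m,s:cv2.resize(m,s,interpolation=cv2.INTER_CUBIC)
o=np.hstack([r(a[140:340,220:420],(400,400)),r(b[160:290,280:410],(400,400))])
o2=np.hstack([r(t[90:290,140:480],(400,200)),r(t0[90:290,140:480],(400,200))])
cv2.imwrite('pics/fin.png',np.vstack([o,o2]))
E
```

```text
t: 36.38
tool_pos: [0.5679, 0.0951, 0.1549]
orientation: [-0.001, -3.14, 0.0]
force: [1.2, 0.1, 0.4]
opening: 0.0493
gripper_force: 0.0
t: 37.0
tool_pos: [0.5082, 0.0451, 0.2149]
orientation: [0.001, 3.141, 0.0]
force: [-0.4, -0.1, -0.3]
opening: 0.0926
gripper_force: 0.0
bystander diff 3.54234375 2.049
```

View pics/fin.png

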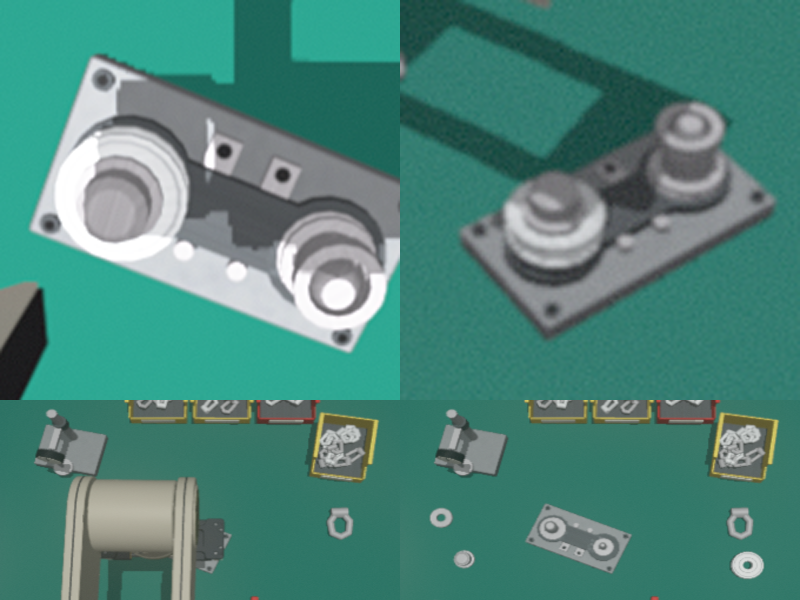

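The last picture shows both stacks level and seated. The cap sits on the pulley and ring at the thin post, the collar on the bush at the thick post, and the comparator and bin have not moved.

```bash
python3 -c "from plant import *;print(close_job())"
```

```text
the job is handed in; nothing more can be done
None
```

The tensioner arm is built and handed in at about 37 s: ring, pulley and cap on the thin post, bush and collar on the thick post, all looking level and fully seated in the last pictures, with the comparator and bin unmoved.

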